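Load the spice caddy and lay its retaining bar

TASK

Load the wooden spice caddy, filling its bays one after another from the left-hand one (one stud) to the right-hand one (three studs): first the square spice jar, then the stout round jam jar, then the salt shaker, each standing upright on the floor of its bay and let go before the next. Then lay the wooden retaining bar across the top so that it rests level in the saddles of both end uprights and sticks out about equally at either end. Leave the lemon, the garlic and the onion where they are.

Things in the scene. Friction and masses are not known exactly. Their poses are not given: they have to be found in the camera images.
- caddy: Pale wooden spice caddy, stands fast. 86 deep (x, front to back), 216 mm long (y, to the robot's left), z up; origin: centre of underside. Three open bays along y, 70 mm deep, 58, 70, 58 mm wide, floor 6 mm up, walls 36 mm high; one, two, three studs on the front board, left to right. At either end an upright, 10 mm thick (y), 60 mm wide (x), with a saddle on top; highest point 123 mm.
- bay1 (a point): Centre of the floor of the left bay (one stud, 58 mm wide), 69 mm to +y of the caddy's centre, 6 mm up; axes as the caddy's.
- bay2 (a point): Centre of the floor of the middle bay (two studs, 70 mm wide), 6 mm up; axes as the caddy's.
- bay3 (a point): Centre of the floor of the right bay (three studs, 58 mm wide), 69 mm to -y of the caddy's centre, 6 mm up; axes as the caddy's.
- saddle_left (a point): Centre of the flat floor of the left upright's saddle, 103 mm to +y of the caddy's centre, 108 mm up. The two cheeks of the saddle stand 26 mm apart (along x) at the floor and flare to about 40 mm at their tips, 123 mm up; the saddle is open along y, so the bar passes over it with its ends sticking out.
- saddle_right (a point): The same point of the right upright's saddle, 103 mm to -y of the caddy's centre, 108 mm up; same shape.
- bar: Retaining bar: a straight batten of the same pale wood with thin steel bands near its ends, 240 long (own x) x 20 wide (own y) x 16 mm high (z), about 0.12 kg, lying flat on the worktop left of the caddy. Origin at the centre of its underside. Either end may go to either upright.
- bar_end_a (a point): Point in the bar's middle height, 103 mm to own +x of its centre (it belongs over one saddle).
- bar_end_b (a point): Point in the bar's middle height, 103 mm to own -x of its centre (it belongs over the other saddle).
- spice_jar: Spice jar, square body about 46 mm wide with rounded edges, round red cap 45 mm across from 76 mm up to the top at 97 mm; about 0.11 kg. Origin at the centre of its underside, z up; the body's flat sides face its own x and y.
- jam_jar: Stout round jam jar with a flat grey lid, 58 mm across, 85 mm high (lid from 74 mm up); about 0.37 kg. Origin at the centre of its underside, z up.
- shaker: Salt shaker, round body 44 mm across up to 74 mm, above it a domed grey top 34 mm across, 90 mm high in all; about 0.10 kg. Origin at the centre of its underside, z up.
- lemon: Bystander: a lemon, 78 x 55 x 56 mm, lying behind the caddy. Origin at its underside.
- garlic: Bystander: a garlic bulb, 60 mm across, 58 mm high, behind the caddy. Origin at its underside.
- onion: Bystander: a red onion, 78 mm across, 84 mm high, in front of the caddy. Origin at its underside.
There are look-alikes about, which are no part of the job. What is shaped like the shaker but black or pink is not meant.

How it is judged:
By the outcome, as a careful person would: the job done as asked, in the order asked, and still so for the second after the job is handed in, with the robot touching nothing.
It also fails if it takes over 72 s, if anything falls off the work surface, if the arm or the gripper's body presses on something with over 40 N, if the wrist force passes 120 N, or if a joint passes its speed limit or range.

ROBOT

A 6-joint arm with a two-finger parallel gripper is mounted at the origin on a cart in front of the work surface, level with it; the furniture and walls round the work are solid. World frame = base frame: x ahead of the robot, y to its left, z up, the work surface at z = 0. Lengths are in m, angles in rad, forces in N, time in s.
With the tool pointing down it reaches from about 0.325 to 1 m from the base axis. Payload 5.1 kg.
Tool frame: the origin (TCP) lies on the centre line of the jaws, within the pads' length; the fingertips stand bot.tip_reach ahead of it and the grasp point (between the pads) lies 3 mm ahead of it (bot.tip_reach is the distance from the TCP to the fingertips, in m); z points along the fingers, y is the line along which they close (so a half turn about z gives the same grasp; the last joint's range is limited). The gripper opens to 85 mm and grips with 20 to 120 N. Pads are 22 mm wide; open, the fingers measure 114 mm over their backs; the gripper's body (76 mm by 85 mm) begins 54 mm behind the grasp point. The pads swing forward as they close: fully open they stand 13 mm farther back than shut.
Start: joints at [1.066, 0.124, 1.65, -0, 1.367, -0.083], TCP at [0.266, 0.593, 0.253] pointing down, gripper open.
Joint ranges: [-2.61, 2.61], [-1.02, 2.33], [0.03, 2.71], [-1.35, 4.49], [0.32, 2.68], [-2.91, 2.91]. Speed limits (rad/s): [2.57, 2.57, 3.14, 3.14, 3.14, 3.14].

INTERFACE

Orientations are given as a 3x3 rotation matrix whose columns are the frame's x, y, z axes.
In Python, from rig import bot gives the robot as it stands. The module is installed in compiled form; this text tells all that it offers.
- The arm moves only by the tool apply_moves, never from a script. Its argument "rows" is a list of rows, each a list of 7 numbers: the shift along the tool's x, y, z in mm, then the turn, a rotation vector about the tool's x, y, z in rad, then the closure, from 0 (fully open) to 1 (shut). A call has 1 to 12 rows; each row is the pose to reach, as a shift and turn from the pose commanded when the call began, along the tool's axes at that moment; what a row does not reach only later rows make up. A row lasts 1/12 s, in which the tool goes at most 41.7 mm and 7.16 degrees, less where a joint would pass 70% of its speed; a pose out of reach is approached as far as the arm can. A call with a gripper value outside its range is refused whole. The fingers move at their own pace and stop on an object; "newtons" is the grip in N (left out, the last holds). Time passes only in rows, so rows that repeat a pose let the fingers close. It gives the time, the measured TCP pose, the force, the opening and the grip force at its end, in the units of the state.
- bot.read_state(): the state, without advancing time (a new reading comes with each control period).
- bot.get_image(name): name is "scene" or "top" or "wrist"; returns a dict with "color" (400x640x3 uint8, blue, green, red), "fx", "fy", "cx", "cy" (pixels), "rvec" (rotation vector, rad) and "tvec" (3), from world to camera coordinates, as OpenCV has them; the wrist camera has in their place "mount" (4x4, takes a point from camera to tool coordinates, whose origin is the TCP and whose axes are the flange's). Camera axes: x right, y down, z forward; pixel columns grow to the right and rows downward; lengths in m; the calibration is good to about 2 mm. A picture is of the moment at which its call begins: read the wrist's pose just before it. There is no depth.
- bot.job_done(): hands the job in; it is judged then, once.
The state is a dict: "clock": time; "joint_pos": joint angles; "qd": joint speeds; "joint_torque": joint torques, N m; "eef_pos": TCP position; "eef_rot": TCP orientation; "ft_force": force on the tool from outside, world axes, zero at the start; "moment": the same for the moment, N m; "gripper_width": finger opening in m; "grasp_force": force on a finger pad.
Only numpy, scipy, OpenCV 4.12 (cv2) and the standard library are available. Lean on these libraries where they do the work, as an engineer would, in place of code of your own. Each camera call takes 0.05 s, during which the arm holds its last target. There are 200 camera calls.

## Working session

There is one attempt and no reset: what is moved stays moved. The work goes in short steps, Python scripts to look and compute and a tool call to move; the robot and the scene stay as the last step left them, time stands still between calls to the robot, and variables do not carry over. Pictures are saved under pics/ and viewed, at most 10 in all, crops included, and the job is handed in when it is done.

Besides the shell and the picture viewer there is one more tool, called after "Emit:" as name([rows], argument=value, ...), one row to a line, values as JSON. apply_moves: Moves the arm, as the interface text tells. Its arguments: {"type":"object","properties":{"rows":{"type":"array"},"newtons":{"type":"number"}},"required":["rows"]}

```bash
mkdir -p pics; python3 - <<'E'
from rig import bot
import cv2,numpy as np,pickle
s=bot.read_state();print(s, bot.tip_reach)
d={}
for n in("scene","top"):
    d[n]=bot.get_image(n);cv2.imwrite(f"pics/{n}0.png",d[n]["color"])
    print({k:v for k,v in d[n].items() if k!="color"})
pickle.dump(d,open("d0.pkl","wb"))
E
```

```text
{'clock': 0.0, 'joint_pos': array([ 1.06637015e+00,  1.24521685e-01,  1.65170335e+00, -3.43181006e-07,
        1.36747752e+00, -8.25901910e-02]), 'qd': array([-0.00021441,  0.00045135,  0.00015043,  0.00077835,  0.00146614,
        0.00027384]), 'joint_torque': array([ 7.51307061e-05, -4.23603809e+01, -3.65457559e+01, -1.67949438e-04,
        7.11100933e-03,  3.79121268e-07]), 'eef_pos': array([0.26587722, 0.59250897, 0.25202488]), 'eef_rot': array([[-9.12338698e-01,  4.09435052e-01, -1.01943148e-03],
       [ 4.09436284e-01,  9.12336844e-01, -1.84727878e-03],
       [ 1.73724212e-04, -2.10273615e-03, -9.99997774e-01]]), 'ft_force': array([ 0.08215247, -0.62372568, -0.25175752]), 'moment': array([0.02822601, 0.02645867, 0.00218862]), 'grasp_force': 0.0, 'gripper_width': 0.08556354827669423} 0.022
{'fx': 387.07582846435344, 'fy': 387.07582846435344, 'cx': 319.3841581268713, 'cy': 204.3047900679887, 'rvec': array([ 2.38773088, -0.57939471,  0.21013389]), 'tvec': array([-0.47056849,  0.26114286,  0.99658959])}
{'fx': 372.07032135978886, 'fy': 372.07032135978886, 'cx': 319.9914739305514, 'cy': 204.44829974682762, 'rvec': array([ 2.16651928, -2.18566297,  0.13734082]), 'tvec': array([-0.01204609,  0.551884  ,  0.99658552])}
```

View pics/scene0.png

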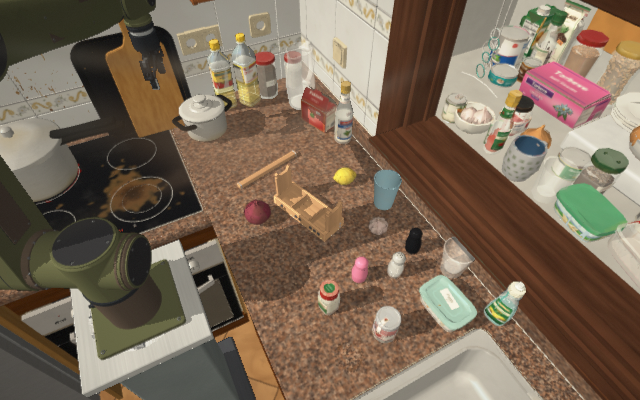

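View pics/top0.png

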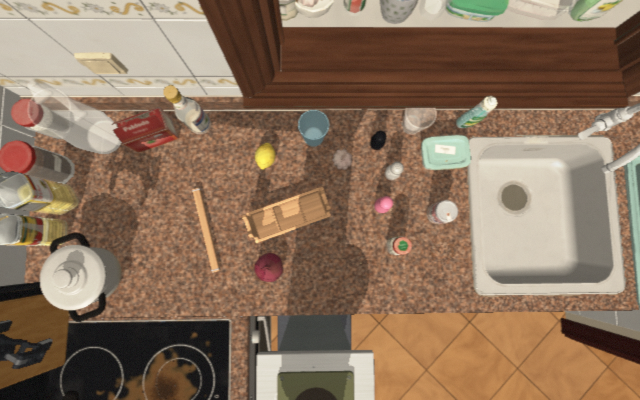

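The scene view shows the caddy at (308,205), the bar at (267,169), the red-capped jar at (328,297), the grey-lidded jar at (387,322) and three shaker shapes: white (397,265), pink (360,268), black (414,240). In the top view the caddy is at (287,214) and the bar at (205,228). The red-capped jar is at (401,246), the grey-lidded one at (444,212), and the white, pink and black shakers at (394,171), (383,205) and (378,140). The white one with the grey top fits the salt shaker, since black and pink are excluded. I'll confirm it in an enlarged crop.

```bash
python3 - <<'E'
import cv2,numpy as np,pickle
d=pickle.load(open("d0.pkl","rb"))
t=d["top"]["color"];s=d["scene"]["color"]
a=cv2.resize(t[125:262,365:465],None,fx=4,fy=4,interpolation=2)   # 400x548
b=cv2.resize(s[225:345,310:430],None,fx=3.3,fy=3.3,interpolation=2)
o=np.zeros((548,800,3),np.uint8);o[:,:400]=a;o[:396,400:796]=b
cv2.imwrite("pics/c1.png",o)
c=cv2.resize(t[180:280,185:335],None,fx=5.3,fy=5.3,interpolation=2);cv2.imwrite("pics/c2.png",c)
E
```

```text
(no output)
```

View pics/c1.png

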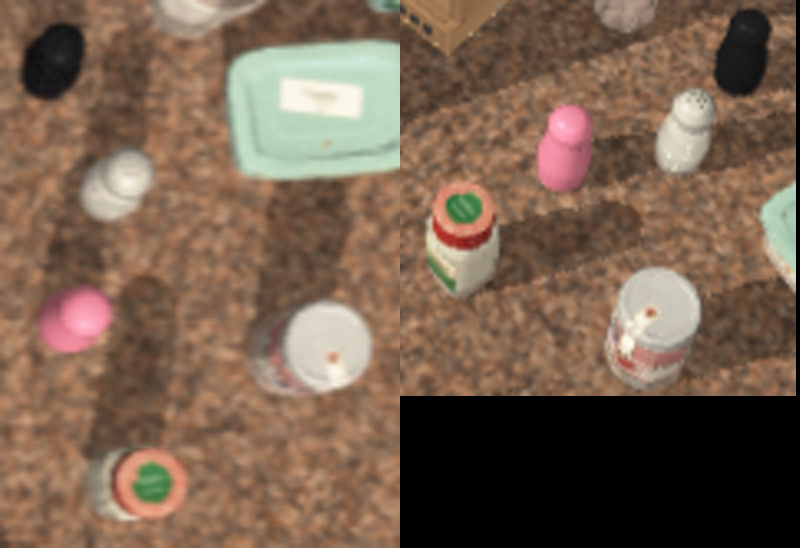

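View pics/c2.png

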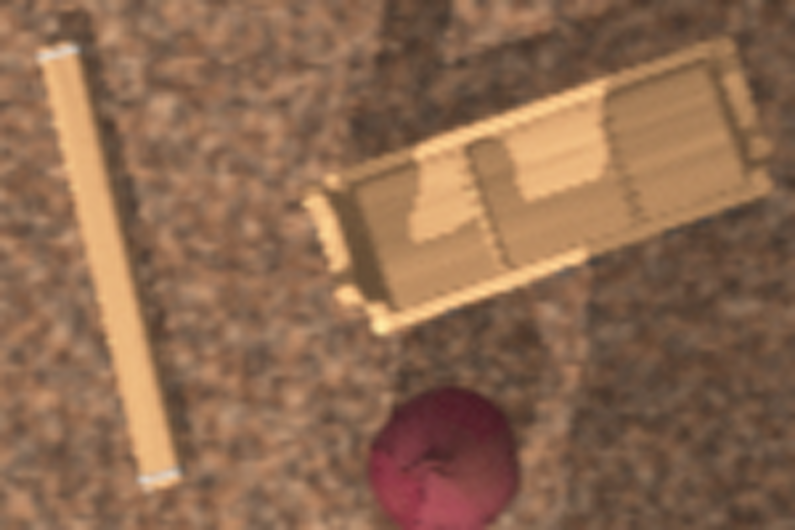

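The crop confirms the white shaker with the pierced grey top at top-view (397,168). The jam lid is at (447,211) and the red cap at (402,246). The caddy outline corners are clear, with the bar to its left.

```bash
cat > h.py <<'E'
import cv2,numpy as np
from scipy.spatial.transform import Rotation as R
def cam(im,st=None):
    "camera->world rotation and centre"
    if "mount" in im:
        T=np.array(im["mount"]);Rw=np.array(st["eef_rot"]);p=np.array(st["eef_pos"])
        return Rw@T[:3,:3], p+Rw@T[:3,3]
    A=cv2.Rodrigues(np.array(im["rvec"]))[0]
    return A.T, -A.T@np.array(im["tvec"])
def onz(im,uv,z,st=None):
    A,c=cam(im,st);uv=np.atleast_2d(np.array(uv,float))
    r=np.c_[(uv[:,0]-im["cx"])/im["fx"],(uv[:,1]-im["cy"])/im["fy"],np.ones(len(uv))]@A.T
    return c+r*((z-c[2])/r[:,2])[:,None]
def proj(im,P,st=None):
    A,c=cam(im,st);q=(np.atleast_2d(P)-c)@A
    return np.c_[q[:,0]/q[:,2]*im["fx"]+im["cx"],q[:,1]/q[:,2]*im["fy"]+im["cy"]]
def rel(st,p,ang=None):
    """shift mm and rotvec in tool axes to bring TCP to p, pointing down, tool y along heading ang(rad)"""
    Rw=np.array(st["eef_rot"]);d=Rw.T@(np.array(p)-st["eef_pos"])*1000
    if ang is None: y=Rw[:2,1]
    else: y=np.array([np.cos(ang),np.sin(ang)])
    if y@Rw[:2,1]<0:y=-y
    y=np.r_[y,0]/np.linalg.norm(y);z=np.array([0,0,-1.]);T=np.c_[np.cross(y,z),y,z]
    return d.round(1),R.from_matrix(Rw.T@T).as_rotvec().round(4)
E
python3 - <<'E'
from h import *
import pickle
d=pickle.load(open("d0.pkl","rb"));t,s=d["top"],d["scene"]
for n,uv,z in[("jam",(447,211.5),.085),("spice",(402.5,245.8),.097),("shaker",(397.8,167.5),.085)]:
    print(n,onz(t,uv,z).round(4))
for n,uv,z in[("jam",(310+258/3.3,225-0+297/3.3-0),.085),("spice",(310+64/3.3,225+207/3.3),.097),("shaker",(310+292/3.3,225+105/3.3),.085)]:
    print(n,onz(s,uv,z).round(4))
c=np.array([(382,328),(772,190),(330,180),(735,40)])/5.3+[185,180]
P=onz(t,c,.036);print(P.round(4),P.mean(0).round(4))
v=P[0]-P[1];print(np.linalg.norm(v),np.degrees(np.arctan2(v[1],v[0])),np.linalg.norm(P[0]-P[2]))
b=onz(t,np.array([(58,48),(160,485)])/5.3+[185,180],.016);print("bar",b.round(4),b.mean(0).round(4),np.linalg.norm(b[0]-b[1]))
print("onion",onz(t,np.array([[445,460]])/5.3+[185,180],.05))
s_=__import__("rig").bot.read_state();print(rel(s_,[.49,-.12,.3]))
img=cv2.resize(s["color"][155:245,262:350],None,fx=6.5,fy=6.5,interpolation=2);cv2.imwrite("pics/c3.png",img)
E
```

```text
jam [[ 0.5247 -0.3484  0.085 ]]
spice [[ 0.4366 -0.2254  0.097 ]]
shaker [[ 0.6426 -0.2227  0.085 ]]
jam [[ 0.5302 -0.3441  0.085 ]]
spice [[ 0.4395 -0.2264  0.097 ]]
shaker [[ 0.6414 -0.225   0.085 ]]
[[ 0.4506  0.1543  0.036 ]
 [ 0.5195 -0.0456  0.036 ]
 [ 0.5266  0.1815  0.036 ]
 [ 0.5978 -0.0274  0.036 ]] [0.5236 0.0657 0.036 ]
0.21141736612555653 109.00814584599274 0.08064517525752188
bar [[0.599  0.3283 0.016 ]
 [0.3715 0.2704 0.016 ]] [0.4853 0.2994 0.016 ] 0.23476687066663174
onion [[0.38461295 0.12028817 0.05      ]]
(array([-496.2, -558.5,  -46.8]), array([-0.0019, -0.0001, -0.    ]))
```

View pics/c3.png

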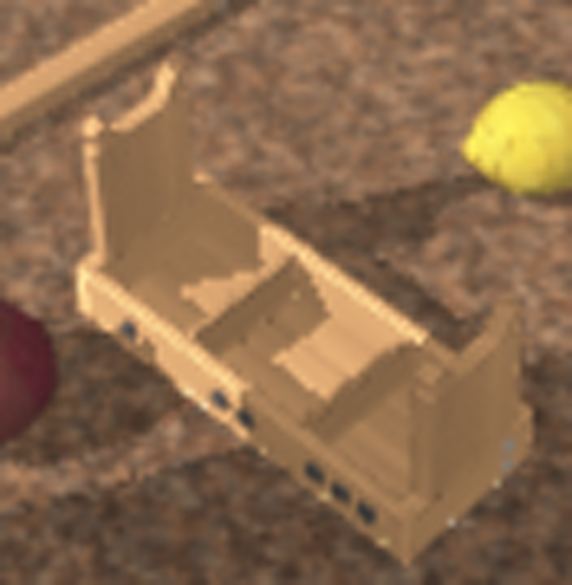

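The caddy front, toward the robot, shows one, two and three studs from left to right, so its yaw is about +19°. I'll go above it for a close look.

```bash
python3 - <<'E'
from h import *
from rig import bot
s=bot.read_state();print(rel(s,[.47,.05,.34],np.radians(19)))
E
```

```text
(array([-408.3, -411.6,  -87.1]), array([-1.800e-03,  6.000e-04,  8.174e-01]))
```

Emit:
apply_moves([
  [-27,-27,-15,0,0,0.1,0],
  [-54,-54,-30,0,0,0.2,0],
  [-81,-81,-45,0,0,0.3,0],
  [-108,-108,-60,0,0,0.4,0],
  [-135,-135,-75,0,0,0.5,0],
  [-162,-162,-87,0,0,0.6,0],
  [-190,-190,-87,0,0,0.7,0],
  [-218,-218,-87,0,0,0.8,0],
  [-247,-247,-87,0,0,0.817,0],
  [-276,-276,-87,0,0,0.817,0],
  [-304,-304,-87,0,0,0.817,0],
  [-332,-332,-87,0,0,0.817,0],
])

```text
clock: 1.1
eef_pos: [0.4331, 0.1522, 0.34]
eef_rot: [[-0.326, 0.945, -0.0], [0.945, 0.326, 0.0], [0.0, -0.0, -1.0]]
ft_force: [1.8, 0.4, 0.3]
gripper_width: 0.0852
grasp_force: 0.0
```

```bash
python3 - <<'E'
from h import *
from rig import bot
s=bot.read_state();print(s["clock"],s["eef_pos"],rel(s,[.47,.05,.34],np.radians(19)))
E
```

```text
1.1 [0.43308708 0.15223029 0.34001642] (array([-108.7,    1.6,    0. ]), array([-0.    , -0.    ,  0.0005]))
```

Emit:
apply_moves([
  [-35,0,0,0,0,0,0],
  [-72,0,0,0,0,0,0],
  [-109,0,0,0,0,0,0],
  [-109,0,0,0,0,0,0],
  [-109,0,0,0,0,0,0],
])

```text
clock: 1.52
eef_pos: [0.4687, 0.0496, 0.3397]
eef_rot: [[-0.322, 0.947, -0.001], [0.947, 0.322, 0.0], [0.001, -0.001, -1.0]]
ft_force: [0.2, 0.1, -0.0]
gripper_width: 0.0854
grasp_force: 0.0
```

```bash
python3 - <<'E'
from h import *
from rig import bot
import pickle
s=bot.read_state();w=bot.get_image("wrist");pickle.dump((s,w),open("w1.pkl","wb"))
print(s["clock"],s["eef_pos"],w["fx"],np.round(w["mount"],3))
im=w["color"].copy()
A=np.radians(19);X=np.array([np.cos(A),np.sin(A),0]);Y=np.array([-np.sin(A),np.cos(A),0]);O=np.array([.5236,.0657,0])
for a in(-1,1):
  for b in(-1,1):
    for z,x,y in((.036,.043,.108),(.123,.02,.103)):
      P=O+a*x*X+b*y*Y+[0,0,z];u=proj(w,P,s)[0];print(z,a,b,u.round(0));cv2.circle(im,tuple(int(k) for k in u),3,(0,0,255) if z<.1 else (255,0,0),1)
cv2.imwrite("pics/w1.png",im)
E
```

```text
1.5167 [0.46870879 0.04963441 0.33965565] 299.41196666739216 [[-0.    -0.947 -0.322  0.082]
 [ 1.    -0.    -0.001  0.   ]
 [ 0.001 -0.322  0.947 -0.121]
 [ 0.     0.     0.     1.   ]]
0.036 -1 -1 [330. 229.]
0.123 -1 -1 [350. 253.]
0.036 -1 1 [331.  79.]
0.123 -1 1 [356.  79.]
0.036 1 -1 [386. 228.]
0.123 1 -1 [382. 253.]
0.036 1 1 [396.  78.]
0.123 1 1 [394.  78.]
```

View pics/w1.png

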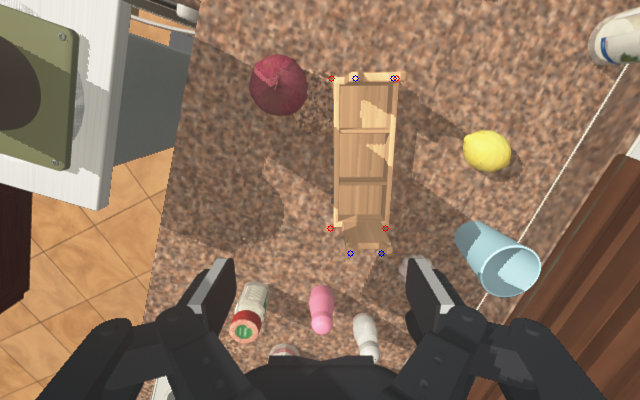

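The wrist view shows the caddy at about x 333–398, y 73–255. The projected corners sit close, a few pixels off on the right side. I'll refine from the wood mask's edges.

```bash
python3 - <<'E'
from h import *
import pickle
s,w=pickle.load(open("w1.pkl","rb"));im=w["color"]
hsv=cv2.cvtColor(im,cv2.COLOR_BGR2HSV)
m=cv2.inRange(hsv,(11,70,110),(24,255,255));m=cv2.morphologyEx(m,cv2.MORPH_CLOSE,np.ones((5,5)))
m=cv2.morphologyEx(m,cv2.MORPH_OPEN,np.ones((5,5)))
n,l,st,c=cv2.connectedComponentsWithStats(m);k=l[150,345] or l[110,350];print(k,st[k])
m=(l==k)
L=[];Rr=[]
for r in range(90,215,5):
    x=np.where(m[r,300:430])[0]+300;L.append((x[0]-.5,r));Rr.append((x[-1]+.5,r))
print([a[0] for a in L],[a[0] for a in Rr])
def line(P):
    vx,vy,x,y=cv2.fitLine(P[:,:2].astype(np.float32),cv2.DIST_HUBER,0,.01,.01).ravel()
    if vy<0:vx,vy=-vx,-vy
    return np.degrees(np.arctan2(vy,vx)),np.array([x,y]),np.array([-vy,vx])
for P,z in((L,.018),(Rr,.036)):
    a,p,nn=line(onz(w,P,z,s));print(z,a,p,p@nn)
# brightness profile down the caddy for end edges
for c0 in(340,392,):print(c0,[(r,tuple(im[r,c0])) for r in list(range(68,86,2))])
for r in (78,):print([ (c_,int(hsv[r,c_,2])) for c_ in range(326,406,2)])
E
```

```text
1 [     0      0    640    400 146054]
[np.float64(306.5), np.float64(306.5), np.float64(305.5), np.float64(302.5), np.float64(299.5), np.float64(299.5), np.float64(299.5), np.float64(299.5), np.float64(299.5), np.float64(299.5), np.float64(299.5), np.float64(299.5), np.float64(299.5), np.float64(299.5), np.float64(299.5), np.float64(299.5), np.float64(299.5), np.float64(299.5), np.float64(299.5), np.float64(299.5), np.float64(299.5), np.float64(299.5), np.float64(299.5), np.float64(299.5), np.float64(299.5)] [np.float64(429.5), np.float64(429.5), np.float64(429.5), np.float64(429.5), np.float64(429.5), np.float64(429.5), np.float64(424.5), np.float64(429.5), np.float64(429.5), np.float64(429.5), np.float64(429.5), np.float64(429.5), np.float64(429.5), np.float64(429.5), np.float64(429.5), np.float64(429.5), np.float64(429.5), np.float64(429.5), np.float64(429.5), np.float64(429.5), np.float64(429.5), np.float64(429.5), np.float64(429.5), np.float64(429.5), np.float64(429.5)]
0.018 107.49045 [0.4386253  0.03992172] -0.43034473
0.036 115.45183 [0.61487174 0.10196906] -0.5990179
340 [(
[... 731 characters left out ...]
8(241))), (78, (np.uint8(153), np.uint8(210), np.uint8(242))), (80, (np.uint8(132), np.uint8(181), np.uint8(227))), (82, (np.uint8(81), np.uint8(108), np.uint8(137))), (84, (np.uint8(89), np.uint8(119), np.uint8(151)))]
[(326, 164), (328, 157), (330, 129), (332, 154), (334, 244), (336, 248), (338, 248), (340, 247), (342, 247), (344, 232), (346, 213), (348, 216), (350, 244), (352, 245), (354, 245), (356, 245), (358, 181), (360, 159), (362, 157), (364, 182), (366, 203), (368, 242), (370, 241), (372, 239), (374, 240), (376, 241), (378, 242), (380, 244), (382, 244), (384, 245), (386, 246), (388, 245), (390, 240), (392, 242), (394, 242), (396, 243), (398, 244), (400, 225), (402, 207), (404, 197)]
```

```bash
python3 - <<'E'
from h import *
import pickle
s,w=pickle.load(open("w1.pkl","rb"));im=w["color"]
V=cv2.cvtColor(im,cv2.COLOR_BGR2HSV)[...,2]>215
L=[];Rr=[]
for r in range(88,222,4):
    x=np.where(V[r,325:410])[0]+325
    if len(x):L.append((x[0]-.5,r));Rr.append((x[-1]+.5,r))
L=np.array(L);Rr=np.array(Rr);print(np.c_[L[:,1],L[:,0],Rr[:,0]].astype(int).tolist())
def rob(P,z):
    P=P[np.abs(P[:,0]-np.median(P[:,0]))<8]
    W=onz(w,P,z,s)[:,:2].astype(np.float32);vx,vy,x,y=cv2.fitLine(W,cv2.DIST_WELSCH,0,.001,.01).ravel()
    if vy<0:vx,vy=-vx,-vy
    A=np.radians(19);print(z,np.degrees(np.arctan2(vy,vx)),"x-offset of line at caddy centre:",(np.array([x,y])+np.array([vx,vy])*(.0657-y)/vy))
rob(L,.036);rob(Rr,.036)
# ends: left end outer edge (crop of row transitions) and right upright top
for c in(336,340,388,392,396):
    x=np.where(V[60:100,c])[0]+60;print("left end",c,x.min() if len(x) else None)
g=cv2.resize(im[65:262,322:408],None,fx=3,fy=3,interpolation=2)
cv2.imwrite("pics/c4.png",g)
E
```

```text
[[88, 332, 352], [92, 332, 352], [96, 333, 351], [100, 333, 364], [104, 333, 371], [108, 333, 378], [112, 333, 385], [116, 333, 394], [120, 333, 395], [124, 333, 395], [128, 336, 394], [132, 342, 394], [136, 349, 394], [140, 386, 394], [144, 366, 393], [148, 369, 393], [152, 374, 393], [156, 380, 392], [160, 385, 392], [164, 387, 392], [208, 333, 335], [212, 333, 337], [216, 332, 337], [220, 331, 337]]
0.036 109.232414 x-offset of line at caddy centre: [0.4820472 0.0657   ]
0.036 109.86451 x-offset of line at caddy centre: [0.5726515 0.0657   ]
left end 336 77
left end 340 77
left end 388 72
left end 392 72
left end 396 72
```

View pics/c4.png

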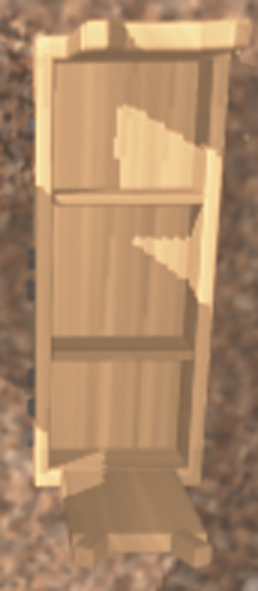

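The crop shows the caddy's outer front corners at (37,38) and (35,485), the back-right corner at (201,485), and the dividers at rows ~197 and ~345. The right saddle floor's outer edge runs from (108,542) to (172,542).

```bash
python3 - <<'E'
from h import *
import pickle
s,w=pickle.load(open("w1.pkl","rb"))
A=np.radians(19.4);X=np.array([np.cos(A),np.sin(A)]);Y=np.array([-np.sin(A),np.cos(A)]);O=np.array([.5274,.0657])
def q(n,uv,z):
    P=onz(w,np.array(uv)/3+[321.7,64.7],z,s)[0,:2]-O;print(n,(1000*P@X).round(1),(1000*P@Y).round(1))
q("FL(-43,108)",(36,38),.036);q("FR(-43,-108)",(35,485),.036);q("BR(43,-108)",(201,485),.036)
q("div1(?,37.5)",(130,197),.036);q("div2(?,-37.5)",(125,345),.036)
q("sadR a(-13,-108)",(108,550),.108);q("sadR b(13,-108)",(172,550),.108)
q("tipR a(-20..,-108)",(98,545),.123)
q("tipL (-?,)",(93,25),.123);q("tipL b",(248,25),.123)
# jam/shaker/spice from this view are occluded; plan spice
print(rel(s,[.438,-.226,.25]))
E
```

```text
FL(-43,108) -42.5 111.0
FR(-43,-108) -42.3 -102.6
BR(43,-108) 43.2 -103.5
div1(?,37.5) 1.2 42.2
div2(?,-37.5) 1.4 -28.6
sadR a(-13,-108) -13.1 -102.1
sadR b(13,-108) 15.0 -102.4
tipR a(-20..,-108) -19.3 -91.7
tipL (-?,) -26.2 109.8
tipL b 27.6 109.2
(array([-251.1, -117.8,   89.6]), array([-0.0012, -0.0008, -0.    ]))
```

Emit:
apply_moves([
  [-32,-20,15,0,0,0,0],
  [-64,-40,30,0,0,0,0],
  [-96,-60,45,0,0,0,0],
  [-128,-79,60,0,0,0,0],
  [-160,-99,75,0,0,0,0],
  [-191,-118,90,0,0,0,0],
  [-191,-118,90,0,0,0,0],
  [-191,-118,90,0,0,0,0],
])

```text
clock: 2.23
eef_pos: [0.4187, -0.1676, 0.249]
eef_rot: [[-0.325, 0.946, -0.002], [0.946, 0.325, 0.002], [0.002, -0.001, -1.0]]
ft_force: [0.8, 0.6, 0.3]
gripper_width: 0.0851
grasp_force: 0.0
```

```bash
python3 - <<'E'
from h import *
from rig import bot
import pickle
s=bot.read_state();w=bot.get_image("wrist");pickle.dump((s,w),open("w2.pkl","wb"))
print(s["clock"],s["eef_pos"])
J=np.array([.438,-.226,0]);b=proj(w,J,s)[0];t=proj(w,J+[0,0,.097],s)[0];print(b,t)
c=((b+t)/2).astype(int);y0,x0=max(c[1]-75,0),max(c[0]-75,0);print(x0,y0)
cv2.imwrite("pics/w2.png",cv2.resize(w["color"][y0:y0+150,x0:x0+200],None,fx=4,fy=4,interpolation=2))
E
```

```text
2.2333 [ 0.41865608 -0.16755631  0.24902731]
[320.21374171 212.1169961 ] [319.95241175 246.46954629]
245 154
```

View pics/w2.png

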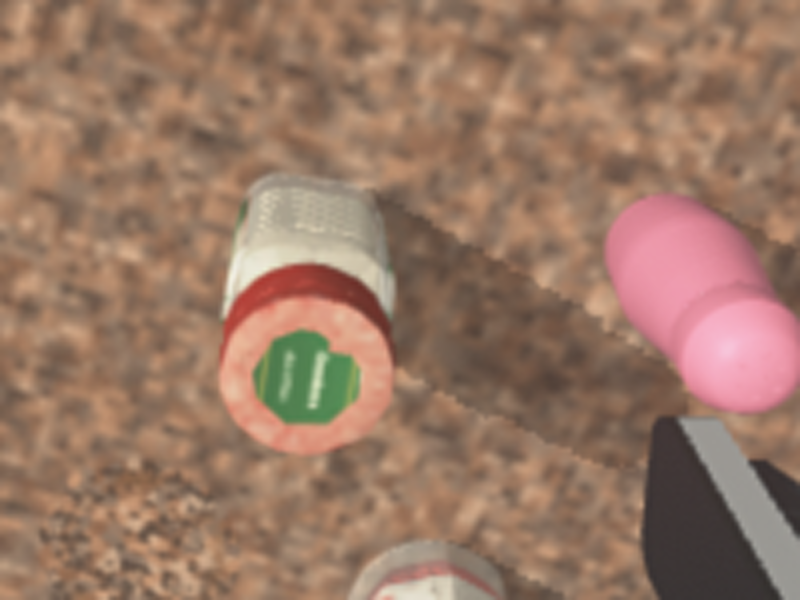

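The crop shows the red cap's centre at about (308,373), which is image pixel (321.6,247). The near face's base edge runs from (255,180) to (372,190), so the jar is turned about 6–7° from the tool. The pink shaker at (690,300) is clear of the fingers.

```bash
python3 - <<'E'
from h import *
import pickle
s,w=pickle.load(open("w2.pkl","rb"))
J=onz(w,[321.6,246.9],.097,s)[0];e=onz(w,np.array([(262,181),(372,192)])/4+[244.6,153.6],.0,s);v=e[1]-e[0]
print(J,np.degrees(np.arctan2(v[1],v[0])))
print("pink",onz(w,[244.6+742/4,153.6+355/4],.085,s))
from rig import bot
s=bot.read_state();print(rel(s,[J[0],J[1],.073],np.radians(12.5)))
E
```

```text
[ 0.43974392 -0.2259164   0.097     ] 12.93887448844874
pink [[ 0.54840614 -0.18951539  0.085     ]]
(array([-62.6,  -0. , 177. ]), array([-1.000e-04, -1.100e-03,  1.143e-01]))
```

Emit:
apply_moves([
  [-31,0,20,0,0,0.06,0],
  [-62,0,50,0,0,0.114,0],
  [-62.5,0,85,0,0,0.114,0],
  [-62.5,0,120,0,0,0.114,0],
  [-62.5,0,150,0,0,0.114,0],
  [-62.5,0,177,0,0,0.114,0],
  [-62.5,0,177,0,0,0.114,0.5],
  [-62.5,0,177,0,0,0.114,1],
  [-62.5,0,177,0,0,0.114,1],
  [-62.5,0,177,0,0,0.114,1],
  [-62.5,0,177,0,0,0.114,1],
  [-62.5,0,177,0,0,0.114,1],
], newtons=30)

```text
clock: 3.28
eef_pos: [0.4417, -0.2277, 0.0761]
eef_rot: [[-0.216, 0.976, 0.005], [0.976, 0.216, -0.002], [-0.003, 0.004, -1.0]]
ft_force: [0.4, 1.0, 6.1]
gripper_width: 0.0449
grasp_force: 33.3
```

```bash
python3 - <<'E'
from h import *
from rig import bot
s=bot.read_state()
print(rel(s,[.5033,.1355,.20],np.radians(19.4)))
E
```

```text
(array([ 340.9,  139.2, -124.4]), array([ 0.0041,  0.0035, -0.1206]))
```

Emit:
apply_moves([
  [0,0,-25,0,0,0,1],
  [0,0,-60,0,0,0,1],
  [15,6,-97,0,0,-0.02,1],
  [45,18,-124,0,0,-0.05,1],
  [80,33,-140,0,0,-0.08,1],
  [116,48,-145,0,0,-0.11,1],
  [152,62,-145,0,0,-0.12,1],
  [188,77,-145,0,0,-0.12,1],
  [224,92,-145,0,0,-0.12,1],
  [260,106,-145,0,0,-0.12,1],
  [296,121,-145,0,0,-0.12,1],
  [325,133,-145,0,0,-0.12,1],
])

```text
clock: 4.28
eef_pos: [0.4992, 0.1215, 0.219]
eef_rot: [[-0.332, 0.943, 0.001], [0.943, 0.332, 0.0], [0.0, 0.001, -1.0]]
ft_force: [0.8, -0.6, -1.6]
gripper_width: 0.045
grasp_force: 34.0
```

Emit:
apply_moves([
  [15,6,0,0,0,0,1],
  [15,6,0,0,0,0,1],
  [15,6,0,0,0,0,1],
])

```text
clock: 4.53
eef_pos: [0.4997, 0.1357, 0.2185]
eef_rot: [[-0.333, 0.943, -0.0], [0.943, 0.333, -0.001], [-0.001, -0.0, -1.0]]
ft_force: [-1.1, -0.7, -1.2]
gripper_width: 0.0451
grasp_force: 34.0
```

```bash
python3 - <<'E'
from h import *
from rig import bot
import pickle
s=bot.read_state();w=bot.get_image("wrist");t=bot.get_image("top");pickle.dump((s,w,t),open("w3.pkl","wb"))
print(s["clock"],s["eef_pos"],s["gripper_width"],rel(s,[.5033,.1355,.20],np.radians(19.4)))
cv2.imwrite("pics/w3.png",w["color"])
E
```

```text
4.5333 [0.49973626 0.13568438 0.21847374] 0.04507985834094927 (array([-1.4,  3.3, 18.5]), array([-0.0002,  0.0006,  0.0013]))
```

View pics/w3.png

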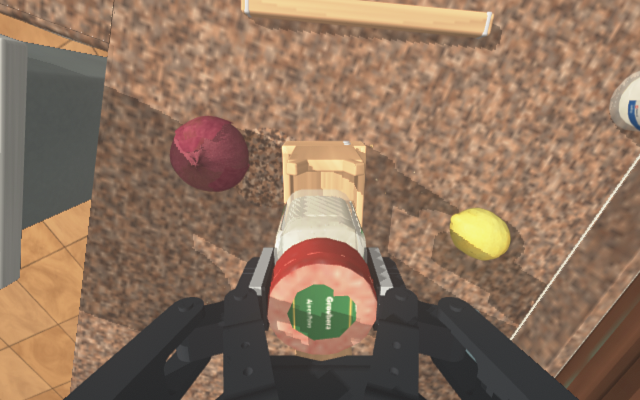

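The wrist view shows the jar held upright. The left upright's top runs from about (284,145) to (366,145), with side boards at columns 284 and 366, and the bar is at the top from (245,5) to (490,22).

```bash
python3 - <<'E'
from h import *
import pickle
s,w,t=pickle.load(open("w3.pkl","rb"));im=w["color"]
V=cv2.cvtColor(im,cv2.COLOR_BGR2HSV)[...,2].astype(int)
for r in(150,165,175,185,195):print(r,"L",[int(v) for v in V[r,278:296]],"R",[int(v) for v in V[r,356:374]])
for c in(292,325,358):print(c,[int(v) for v in V[136:172,c]])
A=np.radians(19.4);X=np.array([np.cos(A),np.sin(A)]);Y=np.array([-np.sin(A),np.cos(A)]);O=np.array([.5262,.0704])
for n,uv,z in(("tip f",(284,143),.123),("tip b",(366,144),.123),("front",(284,190),.036),("back",(366,190),.036),("floor mid",(326,160),.108)):
    P=onz(w,uv,z,s)[0,:2]-O;print(n,(1000*P@X).round(1),(1000*P@Y).round(1))
b=onz(w,[(245,5),(491,22)],.012,s);print("bar ends",b.round(4))
E
```

```text
150 L [135, 127, 120, 152, 250, 249, 247, 247, 246, 245, 244, 244, 244, 245, 244, 221, 194, 194] R [179, 189, 210, 235, 241, 248, 247, 246, 248, 228, 159, 154, 155, 150, 145, 142, 144, 149]
165 L [146, 136, 109, 95, 162, 254, 246, 242, 238, 245, 245, 245, 245, 246, 246, 246, 244, 232] R [233, 222, 220, 219, 216, 213, 207, 199, 166, 154, 123, 114, 112, 115, 120, 127, 131, 129]
175 L [145, 142, 124, 117, 148, 250, 247, 245, 244, 242, 237, 201, 158, 158, 170, 204, 213, 202] R [174, 167, 176, 181, 182, 186, 190, 193, 181, 132, 134, 138, 140, 141, 145, 149, 143, 135]
185 L [95, 116, 123, 120, 126, 202, 250, 246, 244, 243, 241, 222, 169, 139, 141, 180, 217, 217] R [141, 166, 196, 206, 204, 201, 196, 185, 147, 113, 118, 124, 125, 125, 125, 123, 125, 127]
195 L [106, 115, 136, 143, 132, 169, 253, 247, 244, 243, 241, 233, 210, 200, 204, 214, 232, 233] R [229, 248, 246, 245, 244, 243, 239, 193, 133, 123, 119, 121, 123, 124, 122, 120, 116, 112]
292 [147, 135, 147, 167, 179, 209, 209, 205, 208, 233, 247, 247, 246, 246, 244, 235, 217, 201, 190, 189, 190, 189, 193, 213, 231, 212, 218, 242, 246, 246, 246, 245, 244, 244, 244, 244]
325 [153, 149, 149, 151, 164, 204, 214, 212, 210, 210, 205, 206, 206, 207, 207, 207, 210, 210, 211, 212, 213, 213, 215, 231, 246, 246, 245, 244, 243, 243, 242, 241, 241, 239, 223, 211]
358 [179, 172, 162, 155, 170, 205, 218, 216, 213, 225, 247, 247, 240, 214, 210, 189, 184, 180, 182, 200, 210, 214, 215, 227, 244, 222, 205, 222, 226, 220, 215, 215, 215, 214, 214, 214]
tip f -29.4 120.9
tip b 29.5 120.3
front -41.9 59.0
back 45.0 59.1
floor mid 1.1 105.6
bar ends [[0.3776 0.2668 0.012 ]
 [0.6042 0.3318 0.012 ]]
```

```bash
python3 - <<'E'
from h import *
import pickle
s,w,t=pickle.load(open("w3.pkl","rb"))
hsv=cv2.cvtColor(w["color"],cv2.COLOR_BGR2HSV);H,S,Vv=cv2.split(hsv)
m=(((H<8)|(H>172))&(S>70)&(Vv>215)).astype(np.uint8);m[:230]=0;m[:,:250]=0;m[:,400:]=0
c=max(cv2.findContours(cv2.morphologyEx(m,cv2.MORPH_CLOSE,np.ones((9,9))),0,2)[0],key=cv2.contourArea)
e=cv2.fitEllipse(cv2.convexHull(c));print(e)
P=onz(w,e[0],.24,s)[0];print(P)
j=P[:2]-s["eef_pos"][:2];print("jar in tool",(np.array(s["eef_rot"])[:2,:2].T@j*1000))
print(rel(s,[.5044,.1353,.085],np.radians(19.4)))
E
```

```text
((308.4243469238281, 266.9301452636719), (30.49760627746582, 94.09952545166016), 58.5919075012207)
[0.48870799 0.15362912 0.24      ]
jar in tool [20.59462512 -4.41562567]
(array([ -1.8,   4.3, 133.5]), array([-0.0002,  0.0006,  0.0013]))
```

```bash
python3 - <<'E'
from h import *
import pickle
s,w,t=pickle.load(open("w3.pkl","rb"))
P=onz(w,[322,309],.24,s)[0];j=P[:2]-s["eef_pos"][:2];print("jar in tool",(np.array(s["eef_rot"])[:2,:2].T@j*1000))
E
```

```text
jar in tool [1.2855054  0.77421617]
```

Emit:
apply_moves([
  [-3,4,10,0,0,0,1],
  [-3,4,40,0,0,0,1],
  [-3,4,75,0,0,0,1],
  [-3,4,105,0,0,0,1],
  [-3,4,125,0,0,0,1],
  [-3,4,133,0,0,0,1],
  [-3,4,135,0,0,0,1],
  [-3,4,136,0,0,0,1],
])

```text
clock: 5.3
eef_pos: [0.505, 0.1328, 0.082]
eef_rot: [[-0.33, 0.944, -0.0], [0.944, 0.33, -0.0], [-0.0, -0.0, -1.0]]
ft_force: [0.3, -0.5, -0.2]
gripper_width: 0.0451
grasp_force: 31.3
```

Emit:
apply_moves([
  [0,0,0.7,0,0,0,1],
  [0,0,1,0,0,0,1],
  [0,0,1,0,0,0,0.4],
  [0,0,1,0,0,0,0],
  [0,0,1,0,0,0,0],
  [0,0,1,0,0,0,0],
  [0,0,1,0,0,0,0],
])

```text
clock: 5.88
eef_pos: [0.5049, 0.1338, 0.0816]
eef_rot: [[-0.332, 0.943, 0.001], [0.943, 0.332, 0.0], [-0.0, 0.001, -1.0]]
ft_force: [-0.7, -0.5, 0.3]
gripper_width: 0.0858
grasp_force: 0.0
```

```bash
python3 - <<'E'
from h import *
from rig import bot
s=bot.read_state();print(s["clock"],s["gripper_width"],s["ft_force"])
J=np.array([.526,-.347]);print(rel(s,[J[0]-.33*.03,J[1]+.944*.03,.22],np.radians(19.4)))
E
```

```text
5.8833 0.08581724532042295 [-0.66332418 -0.51665411  0.31137194]
(array([-430.6, -139.5, -138.4]), array([ 0.0006,  0.0001, -0.0004]))
```

Emit:
apply_moves([
  [0,0,-25,0,0,0,0],
  [0,0,-60,0,0,0,0],
  [0,0,-95,0,0,0,0],
  [-30,-10,-120,0,0,0,0],
  [-66,-22,-138,0,0,0,0],
  [-105,-34,-138,0,0,0,0],
  [-144,-47,-138,0,0,0,0],
  [-183,-59,-138,0,0,0,0],
  [-222,-72,-138,0,0,0,0],
  [-261,-85,-138,0,0,0,0],
  [-300,-97,-138,0,0,0,0],
  [-339,-110,-138,0,0,0,0],
])

```text
clock: 6.88
eef_pos: [0.5131, -0.2245, 0.2196]
eef_rot: [[-0.332, 0.943, 0.001], [0.943, 0.332, -0.0], [-0.0, 0.001, -1.0]]
ft_force: [1.2, 0.9, 0.1]
gripper_width: 0.0856
grasp_force: 0.0
```

Emit:
apply_moves([
  [-38,-12,0,0,0,0,0],
  [-70,-22,0,0,0,0,0],
  [-91,-29,0,0,0,0,0],
  [-91,-29,0,0,0,0,0],
  [-91,-29,0,0,0,0,0],
])

```text
clock: 7.3
eef_pos: [0.5159, -0.3189, 0.219]
eef_rot: [[-0.33, 0.944, -0.0], [0.944, 0.33, 0.001], [0.001, -0.0, -1.0]]
ft_force: [-0.1, 0.5, 0.8]
gripper_width: 0.0853
grasp_force: 0.0
```

```bash
python3 - <<'E'
from h import *
from rig import bot
import pickle
s=bot.read_state();w=bot.get_image("wrist");t=bot.get_image("top");pickle.dump((s,w,t),open("w4.pkl","wb"))
print(s["clock"],s["eef_pos"])
print(proj(w,[.526,-.347,.085],s),proj(w,[.642,-.224,.09],s))
wi=w["color"];c=np.vstack([cv2.resize(t["color"][180:260,200:360],None,fx=2.5,fy=2.5,interpolation=2)[:200],np.zeros((0,400,3),np.uint8)])
o=np.zeros((600,640,3),np.uint8);o[:400]=wi;o[400:,:400]=c;cv2.imwrite("pics/w4.png",o)
E
```

```text
7.3 [ 0.51590578 -0.31888541  0.21901614]
[[320.69895159 224.67931627]] [[502.24112693 140.45949405]]
```

View pics/w4.png

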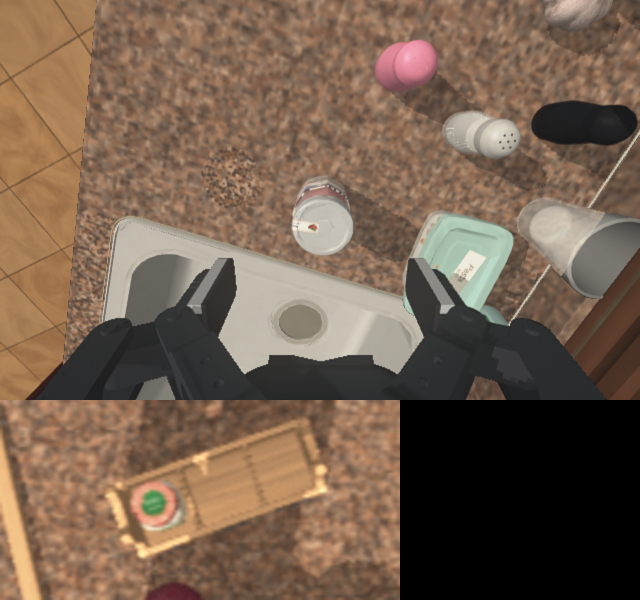

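The wrist view shows the jam lid at about (323,223), the white shaker's dome at about (500,138), and the mint box starting near column 405, clear of the fingers. The top inset shows the spice jar standing in the one-stud bay.

```bash
python3 - <<'E'
from h import *
import pickle
s,w,t=pickle.load(open("w4.pkl","rb"))
J=onz(w,[323,223],.085,s)[0];print(J,"shaker",onz(w,[500,138],.086,s))
print("spice top (top cam)",onz(t,np.array([[153,502]])/2.5+[200,180-160],.103))
print(rel(s,[J[0],J[1],.063],np.radians(19.4)))
E
```

```text
[ 0.52745199 -0.34470479  0.085     ] shaker [[ 0.64162325 -0.22253795  0.086     ]]
spice top (top cam) [[0.5033269  0.13432104 0.103     ]]
(array([-28.3,   2.4, 156. ]), array([-0.0001, -0.0008, -0.0027]))
```

Emit:
apply_moves([
  [-15,1,20,0,0,0,0],
  [-29,2,50,0,0,0,0],
  [-29,2,85,0,0,0,0],
  [-29,2,120,0,0,0,0],
  [-29,2,145,0,0,0,0],
  [-29,2,156,0,0,0,0],
  [-29,2,156,0,0,0,0.3],
  [-29,2,156,0,0,0,1],
  [-29,2,156,0,0,0,1],
  [-29,2,156,0,0,0,1],
  [-29,2,156,0,0,0,1],
], newtons=50)

```text
clock: 8.32
eef_pos: [0.5289, -0.3454, 0.0655]
eef_rot: [[-0.332, 0.943, 0.003], [0.943, 0.332, -0.002], [-0.003, 0.002, -1.0]]
ft_force: [0.3, 1.1, 1.8]
gripper_width: 0.0574
grasp_force: 54.3
```

```bash
python3 - <<'E'
from h import *
from rig import bot
s=bot.read_state();print(s["grasp_force"])
# jar centre offset along tool x at grasp
print("jar in tool",np.array(s["eef_rot"]).T@(np.array([.527,-.346,0])-s["eef_pos"])*1000)
print(rel(s,[.5273,.0702,.063],np.radians(19.4)))
E
```

```text
54.3327721953392
jar in tool [ 0.21864411 -2.12483833 65.53659348]
(array([392.6, 136.3,   1.7]), array([ 0.0023,  0.003 , -0.0005]))
```

Emit:
apply_moves([
  [0,0,-25,0,0,0,1],
  [0,0,-60,0,0,0,1],
  [10,4,-98,0,0,0,1],
  [35,12,-125,0,0,0,1],
  [70,24,-145,0,0,0,1],
  [107,37,-150,0,0,0,1],
  [145,50,-150,0,0,0,1],
  [183,64,-150,0,0,0,1],
  [221,77,-150,0,0,0,1],
  [259,90,-150,0,0,0,1],
  [297,103,-150,0,0,0,1],
  [335,116,-150,0,0,0,1],
])

```text
clock: 9.32
eef_pos: [0.5255, 0.0116, 0.2139]
eef_rot: [[-0.331, 0.944, 0.001], [0.944, 0.331, -0.0], [-0.0, 0.001, -1.0]]
ft_force: [1.3, -0.3, -3.8]
gripper_width: 0.0574
grasp_force: 55.2
```

Emit:
apply_moves([
  [30,10,0,0,0,0,1],
  [50,18,0,0,0,0,1],
  [57,20,0,0,0,0,1],
  [57,20,0,0,0,0,1],
  [57,20,0,0,0,0,1],
])

```text
clock: 9.73
eef_pos: [0.5259, 0.0699, 0.2135]
eef_rot: [[-0.332, 0.943, 0.0], [0.943, 0.332, -0.001], [-0.001, -0.0, -1.0]]
ft_force: [-0.4, -0.3, -3.6]
gripper_width: 0.0575
grasp_force: 55.2
```

```bash
python3 - <<'E'
from h import *
from rig import bot
s=bot.read_state();w=bot.get_image("wrist");print(s["clock"],s["eef_pos"],s["gripper_width"])
z=s["eef_pos"][2]-.0655+.085
u=proj(w,[s["eef_pos"][0],s["eef_pos"][1],z],s)[0];print("lid expected at",u)
x,y=u.astype(int);V=cv2.cvtColor(w["color"],cv2.COLOR_BGR2HSV)
for c in(x-25,x,x+25):print(c,[(r,int(V[r,c,1]),int(V[r,c,2])) for r in range(y-85,y+86,5) if 0<=r<400])
print(rel(s,[.5273,.0702,.0720],np.radians(19.4)))
E
```

```text
9.7333 [0.525883   0.0698772  0.21345839] 0.05752795077670652
lid expected at [320.08520766 308.29502426]
295 [(223, 60, 192), (228, 75, 181), (233, 74, 186), (238, 72, 203), (243, 73, 204), (248, 79, 230), (253, 21, 136), (258, 19, 135), (263, 21, 156), (268, 16, 176), (273, 19, 171), (278, 24, 168), (283, 19, 171), (288, 18, 173), (293, 18, 172), (298, 18, 173), (303, 19, 173), (308, 62, 197), (313, 53, 139), (318, 90, 105), (323, 50, 147), (328, 29, 191), (333, 18, 170), (338, 18, 170), (343, 20, 170), (348, 17, 169), (353, 20, 168), (358, 0, 54), (363, 5, 53), (368, 0, 50), (373, 0, 51), (378, 5, 50), (383, 5, 48), (388, 5, 49), (393, 10, 49)]
320 [(223, 83, 191), (228, 92, 217), (233, 86, 223), (238, 85, 222), (243, 82, 206), (248, 20, 183), (253, 20, 195), (258, 20, 206), (263, 10, 233), (268, 12, 225), (273, 22, 171), (278, 19, 174), (283, 16, 172), (288, 16, 173), (293, 18, 173), (298, 16, 172), (303, 16, 174), (308, 18, 174), (313, 16, 173), (318, 16, 173), (323, 18, 173), (328, 18, 172), (333, 15, 170), (338, 17, 167), (343, 15, 170), (348, 17, 170), (353, 17, 169), (358, 20, 168), (363, 0, 53), (368, 5, 51), (373, 5, 51), (378, 10, 51), (383, 10, 51), (388, 10, 49), (393, 10, 49)]
345 [(223, 47, 131), (228, 89, 141), (233, 91, 149), (238, 83, 154), (243, 88, 169), (248, 38, 166), (253, 18, 155), (258, 19, 160), (263, 19, 189), (268, 12, 225), (273, 11, 226), (278, 13, 229), (283, 11, 229), (288, 16, 172), (293, 18, 174), (298, 16, 173), (303, 17, 175), (308, 16, 173), (313, 16, 174), (318, 15, 172), (323, 16, 174), (328, 16, 173), (333, 16, 172), (338, 16, 172), (343, 15, 171), (348, 15, 171), (353, 18, 171), (358, 5, 54), (363, 5, 53), (368, 5, 50), (373, 5, 50), (378, 10, 52), (383, 5, 48), (388, 10, 49), (393, 5, 47)]
(array([-1.000e-01,  1.400e+00,  1.415e+02]), array([-0.    ,  0.0008,  0.    ]))
```

Emit:
apply_moves([
  [0,1,15,0,0,0,1],
  [0,1,50,0,0,0,1],
  [0,1,85,0,0,0,1],
  [0,1,115,0,0,0,1],
  [0,1,132,0,0,0,1],
  [0,1,138,0,0,0,1],
  [0,1,140,0,0,0,1],
  [0,1,140.5,0,0,0,1],
  [0,1,141,0,0,0,1],
])

```text
clock: 10.53
eef_pos: [0.5282, 0.0699, 0.0737]
eef_rot: [[-0.331, 0.944, 0.003], [0.944, 0.331, 0.0], [-0.001, 0.003, -1.0]]
ft_force: [0.5, 0.1, -2.9]
gripper_width: 0.0572
grasp_force: 55.2
```

Emit:
apply_moves([
  [0,0,0.7,0,0,0,1],
  [0,0,1.5,0,0,0,1],
  [0,0,1.5,0,0,0,1],
  [0,0,1.5,0,0,0,0.3],
  [0,0,1.5,0,0,0,0],
  [0,0,1.5,0,0,0,0],
  [0,0,1.5,0,0,0,0],
  [0,0,1.5,0,0,0,0],
])

```text
clock: 11.2
eef_pos: [0.5273, 0.0706, 0.0712]
eef_rot: [[-0.332, 0.943, 0.001], [0.943, 0.332, 0.0], [-0.0, 0.001, -1.0]]
ft_force: [-0.1, -0.7, 1.2]
gripper_width: 0.0854
grasp_force: 0.0
```

```bash
python3 - <<'E'
from h import *
from rig import bot
s=bot.read_state()
print(rel(s,[.642,-.223,.20],np.radians(19.4)),rel(s,[.642,-.223,.069],np.radians(19.4)))
E
```

```text
(array([-315. ,   11. , -128.7]), array([ 0.0008,  0.0003, -0.0005])) (array([-315. ,   10.9,    2.3]), array([ 0.0008,  0.0003, -0.0005]))
```

```bash
python3 - <<'E'
from h import *
import pickle
s,w,t=pickle.load(open("w4.pkl","rb"));d=pickle.load(open("d0.pkl","rb"))
S=np.array([.642,-.223]);A=np.radians(19.4)
def q(n,P):
    v=(P[0,:2]-S)*1000;print(n,v.round(),"tool x,y",[(v@[-np.sin(A),np.cos(A)]).round(),(v@[np.cos(A),np.sin(A)]).round()],"bearing",np.degrees(np.arctan2(v[1],v[0])).round(),np.hypot(*v).round())
q("black base",onz(w,[556,122],.022,s));q("black top c1",onz(d["top"],[365+60/4,125+50/4],.075))
q("black scene",onz(d["scene"],[310+350/3.3,225+25/3.3],.08))
q("pink",onz(d["top"],[365+86/4,125+310/4],.08))
for uv in((430,212),(512,235),(405,290)):q("box",onz(w,uv,.05,s))
q("glass",onz(w,[545,225],.0,s))
q("garlic",onz(d["top"],[342,159],.03))
from rig import bot;print(bot.read_state()["joint_pos"])
E
```

```text
black base [84. 39.] tool x,y [np.float64(9.0), np.float64(92.0)] bearing 25.0 93.0
black top c1 [85. 44.] tool x,y [np.float64(13.0), np.float64(95.0)] bearing 27.0 96.0
black scene [88. 42.] tool x,y [np.float64(10.0), np.float64(97.0)] bearing 25.0 98.0
pink [-92.  32.] tool x,y [np.float64(61.0), np.float64(-76.0)] bearing 161.0 97.0
box [ -9. -88.] tool x,y [np.float64(-80.0), np.float64(-37.0)] bearing -96.0 88.0
box [ 85. -82.] tool x,y [np.float64(-106.0), np.float64(53.0)] bearing -44.0 119.0
box [   6. -183.] tool x,y [np.float64(-175.0), np.float64(-55.0)] bearing -88.0 183.0
glass [158. -68.] tool x,y [np.float64(-117.0), np.float64(126.0)] bearing -23.0 172.0
garlic [ 37. 143.] tool x,y [np.float64(123.0), np.float64(83.0)] bearing 76.0 148.0
[ 3.21339325e-02  5.31811220e-02  2.05489674e+00 -2.82362005e-05
  1.03269620e+00 -3.05941406e-01]
```

Emit:
apply_moves([
  [0,0,-25,0,0,0,0],
  [0,0,-60,0,0,0,0],
  [-10,0,-98,0,0,0,0],
  [-40,2,-125,0,0,0,0],
  [-78,3,-135,0,0,0,0],
  [-118,4,-135,0,0,0,0],
  [-158,6,-135,0,0,0,0],
  [-198,7,-135,0,0,0,0],
  [-238,9,-135,0,0,0,0],
  [-275,10,-135,0,0,0,0],
  [-290,11,-135,0,0,0,0.15],
  [-290,11,-135,0,0,0,0.15],
])

```text
clock: 12.2
eef_pos: [0.6341, -0.2026, 0.2055]
eef_rot: [[-0.328, 0.945, 0.0], [0.945, 0.328, -0.001], [-0.001, -0.0, -1.0]]
ft_force: [-1.4, 0.4, -1.0]
gripper_width: 0.0723
grasp_force: 0.0
```

```bash
python3 - <<'E'
from h import *
from rig import bot
import pickle
bot.get_image("top")
s=bot.read_state();w=bot.get_image("wrist");t=bot.get_image("top");pickle.dump((s,w,t),open("w5.pkl","wb"))
print(s["clock"],s["eef_pos"],s["gripper_width"])
b=proj(w,[.642,-.223,.09],s)[0];print(b);x,y=b.astype(int)
V=cv2.cvtColor(w["color"],cv2.COLOR_BGR2HSV);m=((V[...,1]<45)&(V[...,2]>120)).astype(np.uint8)
m[:y-70]=0;m[y+50:]=0;m[:,:x-50]=0;m[:,x+50:]=0
m=cv2.morphologyEx(m,cv2.MORPH_OPEN,np.ones((3,3)))
n,l,st,c=cv2.connectedComponentsWithStats(m);k=1+np.argmax(st[1:,4]);print(st[k],c[k])
for r in range(st[k][1],st[k][1]+st[k][3],4):
    q=np.where(l[r]==k)[0];print(r,q.min(),q.max(),end="; ")
print(rel(s,[.642,-.223,.071],np.radians(19.4)))
E
```

```text
12.25 [ 0.63355857 -0.20051815  0.20542669] 0.07238473023057962
[321.07564404 227.08772751]
[ 305  183   40   57 1826] [324.31270537 211.2245345 ]
183 317 328; 187 312 334; 191 309 337; 195 307 340; 199 305 341; 203 305 342; 207 305 342; 211 307 341; 215 308 342; 219 308 344; 223 307 344; 227 308 343; 231 310 341; 235 313 337; 239 320 330; (array([-24.1,   0.6, 134.4]), array([-0.0003, -0.0009, -0.0028]))
```

```bash
python3 - <<'E'
from h import *
import pickle
s,w,t=pickle.load(open("w5.pkl","rb"))
P=onz(w,[326,221.5],.080,s)[0];Q=onz(w,[323.5,202.5],.015,s)[0];print(P,Q,rel(s,[P[0],P[1],.071]),rel(s,[Q[0],Q[1],.071],np.radians(19.4)))
E
```

```text
[ 0.64583461 -0.22062945  0.08      ] [ 0.64587796 -0.22576368  0.015     ] (array([-23.2,   5. , 134.4]), array([-0.0003, -0.0009, -0.    ])) (array([-28. ,   3.4, 134.4]), array([-0.0003, -0.0009, -0.0028]))
```

Emit:
apply_moves([
  [-12,2,20,0,0,0,0.1],
  [-24.5,4,50,0,0,0,0.1],
  [-24.5,4,85,0,0,0,0.1],
  [-24.5,4,115,0,0,0,0.1],
  [-24.5,4,130,0,0,0,0.1],
  [-24.5,4,135,0,0,0,0.1],
  [-24.5,4,135,0,0,0,0.4],
  [-24.5,4,135,0,0,0,1],
  [-24.5,4,135,0,0,0,1],
  [-24.5,4,135,0,0,0,1],
  [-24.5,4,135,0,0,0,1],
], newtons=30)

```text
clock: 13.27
eef_pos: [0.647, -0.2218, 0.074]
eef_rot: [[-0.332, 0.943, 0.004], [0.943, 0.332, -0.002], [-0.003, 0.003, -1.0]]
ft_force: [-0.4, 0.7, 6.6]
gripper_width: 0.034
grasp_force: 28.8
```

```bash
python3 - <<'E'
from h import *
from rig import bot
s=bot.read_state();print(s["grasp_force"],s["gripper_width"],s["eef_pos"])
print(rel(s,[.5502,.0051,.2],np.radians(19.4)))
E
```

```text
28.784131805005018 0.034002100241954505 [ 0.64701489 -0.22184178  0.07400216]
(array([ 245.8,  -15.6, -126.8]), array([ 0.0035,  0.0031, -0.0006]))
```

```bash
cat > q.py <<'E'
from h import *
from rig import bot
s=bot.read_state();w=bot.get_image("wrist");e=s["eef_pos"]
print(s["clock"],e,s["gripper_width"],s["ft_force"])
for dz in(.016,.0,-.06):print("proj axis",dz,proj(w,e+[0,0,dz],s)[0].round(1))
V=cv2.cvtColor(w["color"],cv2.COLOR_BGR2HSV)
m=((V[...,1]<60)&(V[...,2]>100))
for r in range(190,372,6):print(r,"".join("#" if m[r,c] else ("." if V[r,c,2]>75 else "x") for c in range(255,388,2)))
E
python3 q.py
```

```text
13.2667 [ 0.64701489 -0.22184178  0.07400216] 0.034002100241954505 [-0.37303815  0.66808461  6.5676538 ]
proj axis 0.016 [320.2 302.8]
proj axis 0.0 [320.2 280.6]
proj axis -0.06 [320.  227.7]
190 ...................................................................
196 ...............................#...................................
202 ......................##################...........................
208 ....................#######################........................
214 ..................###########################......................
220 .................##############################....................
226 ...............#################################...................
232 ...............##################################..................
238 ..............####################################.................
244 ..............####################################.................
250 ..........#####xx################################xx.#####..........
256 .........#####.xx################################xxx######xxx......
262 ...xxx..#####.xx.######################
[... 624 characters left out ...]
.........########.############.......xxxxxxxxxxxxxxx
322 xxxxxxxxxxx.xx................#######................xxxxxxxxxxxxxx
328 xxxxxxxxxxx#...........................................#xxxxxxxxxxx
334 xxxxxxxxxx..........###############.....................xxxxxxxxxxx
340 xxxxxxxxxxx.....#################################.......xxxxxxxxxxx
346 xxxxxxxxxxx....########.#.....###########....##########xxxxxxxxxxxx
352 xxxxxxxxxxx..#############...#..########.....##########xxxxxxxxxxxx
358 xxxxxxxxxxxxxxxxxxxxxxxxxx.####.##....##.xxxxxxxxxxxxxxxxxxxxxxxxxx
364 xxxxxxxxxxxxxxxxxxxxxxxxxxxxxxxxxxxxxxxxxxxxxxxxxxxxxxxxxxxxxxxxxxx
370 xxxxxxxxxxxxxxxxxxxxxxxxxxxxxxxxxxxxxxxxxxxxxxxxxxxxxxxxxxxxxxxxxx.
```

Emit:
apply_moves([
  [0,0,-5,0,0,0,1],
  [0,0,-15,0,0,0,1],
  [0,0,-30,0,0,0,1],
  [0,0,-30,0,0,0,1],
  [0,0,-30,0,0,0,1],
], newtons=35)

```text
clock: 13.73
eef_pos: [0.6465, -0.2217, 0.1031]
eef_rot: [[-0.332, 0.943, 0.003], [0.943, 0.332, -0.002], [-0.003, 0.003, -1.0]]
ft_force: [0.8, -0.2, -0.6]
gripper_width: 0.0334
grasp_force: 33.4
```

```bash
python3 q.py
```

```text
13.7333 [ 0.64648914 -0.22174577  0.10312183] 0.03341989183796066 [ 0.81588324 -0.21982699 -0.55843528]
proj axis 0.016 [320.2 302.8]
proj axis 0.0 [320.2 280.6]
proj axis -0.06 [320.  227.8]
190 ...................................................................
196 ..............................##...................................
202 ......................##################...........................
208 ...................########################........................
214 ..................###########################......................
220 .................############################......................
226 ...............#################################...................
232 ...............##################################..................
238 ..............####################################.................
244 ..............####################################.................
250 ..........#####xx################################xx######..........
256 .........#####.xx################################xxx######xxx......
262 ...xxxxx######xx.#######################
[... 623 characters left out ...]
...################################..xxxxxxxxxxxxxxx
322 xxxxxxxxxxx.xx..#########.##.###########....########xx.xxxxxxxxxxxx
328 xxxxxxxxxxx#...###################..####....############xxxxxxxxxxx
334 xxxxxxxxxxx...##########################################xxxxxxxxxxx
340 xxxxxxxxxxx..##########################################.xxxxxxxxxxx
346 xxxxxxxxxxx############################################xxxxxxxxxxxx
352 xxxxxxxxxxx############################################xxxxxxxxxxxx
358 xxxxxxxxxxxxxxxxxxxxxxxxx.##############.xxxxxxxxxxxxxxxxxxxxxxxxxx
364 xxxxxxxxxxxxxxxxxxxxxxxxxxxxxxxxxxxxxxxxxxxxxxxxxxxxxxxxxxxxxxxxxxx
370 xxxxxxxxxxxxxxxxxxxxxxxxxxxxxxxxxxxxxxxxxxxxxxxxxxxxxxxxxxxxxxxxxxx
```

Emit:
apply_moves([
  [0,0,-30,0,0,0,1],
  [0,0,-65,0,0,0,1],
  [15,-1,-98,0,0,0,1],
  [45,-3,-115,0,0,0,1],
  [80,-5,-118,0,0,0,1],
  [118,-8,-118,0,0,0,1],
  [156,-10,-118,0,0,0,1],
  [194,-12,-118,0,0,0,1],
  [225,-14,-118,0,0,0,1],
  [245.5,-15.5,-118,0,0,0,1],
  [245.5,-15.5,-118,0,0,0,1],
  [245.5,-15.5,-118,0,0,0,1],
])

```text
clock: 14.78
eef_pos: [0.5488, 0.0061, 0.2183]
eef_rot: [[-0.334, 0.943, -0.001], [0.943, 0.334, -0.0], [-0.0, -0.001, -1.0]]
ft_force: [0.1, 0.1, -1.3]
gripper_width: 0.0335
grasp_force: 33.7
```

```bash
python3 - <<'E'
from h import *
from rig import bot
s=bot.read_state();print(s["clock"],s["eef_pos"],s["gripper_width"],rel(s,[.5502,.0051,.080],np.radians(19.4)))
E
```

```text
14.7833 [0.54875436 0.00606368 0.21830405] 0.03354826888397163 (array([ -1.4,   1.1, 138.3]), array([-0.0007,  0.0001,  0.0014]))
```

Emit:
apply_moves([
  [-2,1,15,0,0,0,1],
  [-2.5,1,50,0,0,0,1],
  [-2.5,1,85,0,0,0,1],
  [-2.5,1,115,0,0,0,1],
  [-2.5,1,130,0,0,0,1],
  [-2.5,1,136,0,0,0,1],
  [-2.5,1,137.5,0,0,0,1],
  [-2.5,1,138,0,0,0,1],
])

```text
clock: 15.45
eef_pos: [0.5517, 0.0022, 0.0807]
eef_rot: [[-0.33, 0.944, 0.0], [0.944, 0.33, -0.0], [-0.0, 0.0, -1.0]]
ft_force: [-0.1, 0.5, -0.1]
gripper_width: 0.0333
grasp_force: 33.7
```

Emit:
apply_moves([
  [0,0,0.5,0,0,0,1],
  [0,0,0.8,0,0,0,1],
  [0,0,0.8,0,0,0,0.6],
  [0,0,0.8,0,0,0,0.3],
  [0,0,0.8,0,0,0,0],
  [0,0,0.8,0,0,0,0],
  [0,0,0.8,0,0,0,0],
  [0,0,0.8,0,0,0,0],
])

```text
clock: 16.12
eef_pos: [0.5512, 0.0033, 0.0802]
eef_rot: [[-0.332, 0.943, 0.0], [0.943, 0.332, -0.0], [-0.0, 0.0, -1.0]]
ft_force: [-0.6, -0.1, 0.6]
gripper_width: 0.0856
grasp_force: 0.0
```

```bash
python3 - <<'E'
from h import *
from rig import bot
s=bot.read_state();print(rel(s,[.488-.3*.0,.299,.2],np.radians(106)),rel(s,[.488,.299,.2],np.radians(-74)))
E
```

```text
(array([ 299.9,   38.5, -119.8]), array([ 1.0000e-04,  4.0000e-04, -1.5119e+00])) (array([ 299.9,   38.5, -119.8]), array([ 1.0000e-04,  4.0000e-04, -1.5119e+00]))
```

Emit:
apply_moves([
  [0,0,-25,0,0,0,0],
  [0,0,-60,0,0,0,0],
  [0,0,-98,0,0,0,0],
  [25,3,-130,0,0,-0.08,0],
  [60,8,-150,0,0,-0.2,0],
  [98,13,-160,0,0,-0.32,0],
  [137,18,-160,0,0,-0.44,0],
  [176,23,-160,0,0,-0.56,0],
  [215,28,-160,0,0,-0.68,0],
  [254,33,-160,0,0,-0.8,0],
  [290,37,-160,0,0,-0.92,0],
  [300,38,-160,0,0,-1.04,0],
])

```text
clock: 17.12
eef_pos: [0.4859, 0.303, 0.2402]
eef_rot: [[-0.983, 0.182, -0.0], [0.182, 0.983, 0.002], [0.001, 0.002, -1.0]]
ft_force: [0.0, -0.7, -0.1]
gripper_width: 0.0851
grasp_force: 0.0
```

Emit:
apply_moves([
  [0,0,0,0,0,-0.12,0],
  [0,0,0,0,0,-0.24,0],
  [0,0,0,0,0,-0.36,0],
  [0,0,0,0,0,-0.472,0],
  [0,0,0,0,0,-0.472,0],
  [0,0,0,0,0,-0.472,0],
])

```text
clock: 17.62
eef_pos: [0.4874, 0.2989, 0.24]
eef_rot: [[-0.962, -0.273, -0.0], [-0.273, 0.962, -0.0], [0.0, 0.0, -1.0]]
ft_force: [-0.3, -0.2, -0.2]
gripper_width: 0.0855
grasp_force: 0.0
```

```bash
python3 - <<'E'
from h import *
from rig import bot
import pickle
s=bot.read_state();w=bot.get_image("wrist");t=bot.get_image("top");sc=bot.get_image("scene");pickle.dump((s,w,t,sc),open("w6.pkl","wb"))
print(s["clock"],s["eef_pos"],s["eef_rot"][:2,1])
U=np.array([np.cos(np.radians(16)),np.sin(np.radians(16)),0]);C=np.array([.488,.299,.016])
print(proj(w,[C-.12*U,C,C+.12*U],s))
V=cv2.cvtColor(w["color"],cv2.COLOR_BGR2HSV)[...,2]
for r in range(60,400,20):print(r,[int(c) for c in V[r,284:360:4]])
# caddy contents in top view: colours at expected tops
O=np.array([.5273,.0702]);A=np.radians(19.4);Y=np.array([-np.sin(A),np.cos(A)])
for n,k,z in(("spice",.069,.103),("jam",0,.091),("shaker",-.069,.096)):
    P=np.r_[O+k*Y,z];u=proj(t,P)[0];v=proj(sc,P)[0];print(n,u.round(),t["color"][int(u[1]),int(u[0])],v.round(),sc["color"][int(v[1]),int(v[0])])
E
```

```text
17.6167 [0.48742341 0.29889733 0.24000095] [-0.27291589  0.9620379 ]
[[321.36611045  60.72892004]
 [321.57648637 172.10069578]
 [321.745393   261.51886668]]
60 [173, 171, 159, 157, 150, 120, 108, 131, 140, 145, 138, 154, 164, 145, 155, 153, 155, 158, 136]
80 [157, 165, 177, 166, 144, 135, 151, 115, 211, 230, 228, 230, 226, 125, 152, 174, 142, 152, 164]
100 [166, 137, 154, 134, 134, 144, 104, 120, 216, 226, 237, 230, 192, 156, 149, 130, 145, 170, 159]
120 [136, 149, 175, 135, 172, 183, 139, 121, 219, 234, 235, 232, 156, 154, 161, 164, 160, 150, 162]
140 [157, 148, 139, 178, 169, 175, 112, 102, 222, 232, 232, 234, 152, 132, 136, 170, 169, 143, 149]
160 [150, 155, 148, 157, 122, 129, 116, 134, 226, 229, 230, 236, 137, 158, 182, 140, 151, 166, 178]
180 [142, 176, 161, 161, 152, 142, 130, 128, 228, 228, 229, 234, 171, 165, 146, 125, 146, 148, 176]
200 [151, 161, 154, 160, 169, 176, 101, 114, 226, 229, 229, 232, 158, 170, 183, 134, 147, 144, 163]
220 [142, 178, 183, 178, 155, 169, 126, 112, 223, 228, 230, 230, 159, 167, 145, 152, 142, 180, 179]
240 [165, 144, 152, 199, 159, 172, 117, 122, 
[... 190 characters left out ...]
146, 170, 160, 171, 155, 180, 173, 157, 138, 130, 154, 135, 153]
300 [149, 136, 131, 165, 142, 139, 131, 145, 129, 141, 159, 145, 146, 113, 170, 152, 143, 153, 171]
320 [142, 135, 174, 132, 127, 182, 171, 176, 154, 137, 153, 178, 175, 153, 139, 149, 141, 149, 164]
340 [122, 145, 187, 172, 156, 179, 177, 139, 159, 142, 139, 164, 154, 184, 151, 192, 159, 148, 142]
360 [63, 63, 63, 63, 63, 63, 61, 63, 75, 101, 79, 63, 62, 62, 62, 63, 62, 63, 62]
380 [60, 61, 61, 61, 61, 61, 62, 61, 60, 60, 60, 61, 61, 60, 61, 60, 60, 61, 60]
spice [261. 220.] [110 163 116] [291. 179.] [ 89 137 101]
jam [287. 212.] [149 158 162] [308. 194.] [125 135 141]
shaker [312. 202.] [125 136 142] [325. 205.] [100 111 116]
```

```bash
python3 - <<'E'
from h import *
import pickle
s,w,t,sc=pickle.load(open("w6.pkl","rb"))
V=cv2.cvtColor(w["color"],cv2.COLOR_BGR2HSV)
for r0 in(60,255):print([(r,int(V[r,318:328,2].mean()),int(V[r,318:328,1].mean())) for r in range(r0,r0+24)])
m=cv2.inRange(V,(8,40,205),(28,255,255));m[:,:300]=0;m[:,345:]=0
E=[]
for r in range(85,255,5):
    q=np.where(m[r])[0];E.append((q.min()-.5,q.max()+.5,r))
E=np.array(E);print(E[::6])
for i in(0,1):
    W=onz(w,E[:,[i,2]],.016,s);v=cv2.fitLine(W[:,:2].astype(np.float32),cv2.DIST_HUBER,0,.001,.01).ravel();print(np.degrees(np.arctan2(v[1],v[0])),v[2:])
E
```

```text
[(60, 141, 99), (61, 141, 100), (62, 177, 106), (63, 240, 99), (64, 239, 99), (65, 232, 103), (66, 229, 82), (67, 228, 20), (68, 220, 10), (69, 206, 22), (70, 207, 67), (71, 230, 103), (72, 231, 104), (73, 230, 103), (74, 230, 103), (75, 230, 103), (76, 230, 103), (77, 230, 103), (78, 230, 103), (79, 230, 103), (80, 230, 103), (81, 229, 103), (82, 230, 102), (83, 231, 102)]
[(255, 225, 105), (256, 224, 102), (257, 225, 68), (258, 222, 10), (259, 210, 25), (260, 203, 86), (261, 195, 107), (262, 139, 91), (263, 141, 85), (264, 151, 85), (265, 154, 85), (266, 152, 83), (267, 140, 80), (268, 137, 82), (269, 141, 85), (270, 154, 91), (271, 163, 94), (272, 167, 95), (273, 162, 95), (274, 152, 96), (275, 144, 96), (276, 146, 95), (277, 156, 94), (278, 164, 94)]
[[315.5 332.5  85. ]
 [315.5 331.5 115. ]
 [315.5 330.5 145. ]
 [315.5 329.5 175. ]
 [314.5 328.5 205. ]
 [313.5 327.5 235. ]]
14.879845 [0.49298686 0.29215574]
14.683928 [0.47419894 0.30531415]
```

Emit:
apply_moves([
  [-1,1,35,0,0,0.018,0],
  [-1,1,75,0,0,0.018,0],
  [-1,1,115,0,0,0.018,0],
  [-1,1,155,0,0,0.018,0],
  [-1,1,190,0,0,0.018,0.2],
  [-1,1,208,0,0,0.018,0.4],
  [-1,1,215,0,0,0.018,0.6],
  [-1,1,215,0,0,0.018,1],
  [-1,1,215,0,0,0.018,1],
  [-1,1,215,0,0,0.018,1],
  [-1,1,215,0,0,0.018,1],
], newtons=60)

```text
clock: 18.68
eef_pos: [0.4897, 0.3008, 0.0273]
eef_rot: [[-0.966, -0.258, 0.004], [-0.258, 0.966, 0.002], [-0.004, 0.001, -1.0]]
ft_force: [-0.0, -0.9, -1.1]
gripper_width: 0.0184
grasp_force: 61.4
```

```bash
python3 - <<'E'
from h import *
from rig import bot
s=bot.read_state();print(s["eef_pos"],s["gripper_width"],s["grasp_force"],s["ft_force"],s["eef_rot"])
print(rel(s,[.5273,.0702,.24],np.radians(19.4)))
E
```

```text
[0.4896591  0.30081668 0.02725313] 0.01838081049807121 61.44044280052185 [-0.04670752 -0.89078072 -1.10742765] [[-9.66122719e-01 -2.58058570e-01  3.55894670e-03]
 [-2.58053886e-01  9.66128984e-01  1.72573893e-03]
 [-3.88374328e-03  7.48875565e-04 -9.99992178e-01]]
(array([  22.3, -232.4, -213. ]), array([0.0035, 0.0026, 1.4932]))
```

Emit:
apply_moves([
  [0,0,-20,0,0,0,1],
  [0,0,-55,0,0,0,1],
  [0,0,-92,0,0,0,1],
  [0,-5,-130,0,0,0.08,1],
  [2,-25,-160,0,0,0.2,1],
  [5,-50,-180,0,0,0.32,1],
  [8,-75,-183,0,0,0.44,1],
  [11,-100,-183,0,0,0.56,1],
  [14,-125,-183,0,0,0.68,1],
  [17,-150,-183,0,0,0.8,1],
  [19,-175,-183,0,0,0.92,1],
  [21,-200,-183,0,0,1.04,1],
])

```text
clock: 19.68
eef_pos: [0.5198, 0.1003, 0.2095]
eef_rot: [[-0.708, 0.707, 0.003], [0.707, 0.708, 0.0], [-0.002, 0.002, -1.0]]
ft_force: [0.6, -0.2, -1.9]
gripper_width: 0.018
grasp_force: 61.4
```

```bash
python3 - <<'E'
from h import *
from rig import bot
s=bot.read_state();print(s["eef_pos"],s["gripper_width"],s["ft_force"])
print(rel(s,[.5279,.0684,.21],np.radians(19.4)))
E
```

```text
[0.51975586 0.10030565 0.20946038] 0.01798546742290459 [ 0.57242194 -0.1813922  -1.86022243]
(array([-28.3, -16.8,  -0.5]), array([0.0023, 0.0012, 0.4474]))
```

Emit:
apply_moves([
  [-10,-6,0,0,0,0.12,1],
  [-20,-12,0,0,0,0.24,1],
  [-28,-17,0,0,0,0.36,1],
  [-28,-17,0,0,0,0.447,1],
  [-28,-17,0,0,0,0.447,1],
  [-28,-17,0,0,0,0.447,1],
])

```text
clock: 20.18
eef_pos: [0.5277, 0.0696, 0.209]
eef_rot: [[-0.34, 0.94, 0.002], [0.94, 0.34, 0.0], [-0.0, 0.002, -1.0]]
ft_force: [0.1, 0.4, -1.9]
gripper_width: 0.0183
grasp_force: 61.4
```

```bash
python3 - <<'E'
from h import *
from rig import bot
import pickle
s=bot.read_state();w=bot.get_image("wrist");t=bot.get_image("top");pickle.dump((s,w,t),open("w7.pkl","wb"))
e=s["eef_pos"];print(s["clock"],e,s["gripper_width"])
print(rel(s,[.5279,.0684,.21],np.radians(19.4)))
O=np.array([.5273,.0702]);A=np.radians(19.4);X=np.array([np.cos(A),np.sin(A)]);Y=np.array([-np.sin(A),np.cos(A)])
V=cv2.cvtColor(w["color"],cv2.COLOR_BGR2HSV)
zb=e[2]-.0273
for y in(-.103,.103):
  print("saddle",y,proj(w,[np.r_[O+x*X+y*Y,.108] for x in(-.013,0,.013)],s).round(1).tolist())
for a in(-.12,.12):print("bar end exp",proj(w,np.r_[O+a*Y,zb+.016],s)[0].round(1))
for r in range(0,400,9):print(r,"".join("#" if V[r,c,2]>205 else ("o" if V[r,c,2]>170 else ("." if V[r,c,2]>75 else "x")) for c in range(265,376,2)))
E
```

```text
20.1833 [0.52768129 0.06964234 0.2089874 ] 0.018262577581248968
(array([-1.2, -0.2, -1. ]), array([0.0016, 0.0004, 0.0085]))
saddle -0.103 [[304.6, 313.2], [319.1, 313.3], [333.5, 313.4]]
saddle 0.103 [[301.9, 62.8], [321.1, 63.0], [340.3, 63.2]]
bar end exp [318.4 431.8]
bar end exp [322.3 -12.2]
0 oo...oo.........########################oo.........oo###
9 oo.oooooooooooo#########################o..ooo........oo
18 oooo.....oo####oo######################o...oo##oooooo...
27 oooo...oooo..o#o########################........oooooo##
36 ###oo......ooooo#######################o.#ooooo.oooooo..
45 oooooo.......ooo#######################o.###o....oooooo.
54 .....o#####o.o#########################o.o###ooo....oooo
63 ..o#o######o....#######################oo#########oo####
72 ..######........o######################o........o##o#oo.
81 ....o###o.o############################o.oooo..oooo....o
90 ....o###o..############################oo#ooo..oooo.....
99 .....####..############################o#oooo..#ooo.....
108 .....####..############################o###oo..##o......
117 .....####..#######
[... 1229 characters left out ...]
oooooooooo.xxxxxxxxxxxxxxxxxx
306 xxxxxxxxxxxxxxxxxx...oooooooooooooooo.xxxxxxxxxxxxxxxxxx
315 xxxxxxxxxxxxxxxxxx...oooooooooooooooo.xxxxxxxxxxxxxxxxxx
324 xxxxxxxxxxxxxxx.xx...oooooooooooooooo#.x.xxxxxxxxxxxxxxx
333 xxxxxxxxxxxxxxxoo....oooooooooooooooo.o.o.xxxxxxxxxxxxxx
342 xxxxxxxxxxxxxxx......ooooooooooooooo......xxxxxxxxxxxx..
351 xxxxxxxxxxxxxxx......ooooooooooooooo.ooo..xxxxxxxxxxxxxx
360 xxxxxxxxxxxxxxxxxxxxxxxxx...o..xxxxxxxxxxxxxxxxxxxxxxxxx
369 xxxxxxxxxxxxxxxxxxxxxxxxxxxxxxxxxxxxxxxxxxxxxxxxxxxxxxxx
378 xxxxxxxxxxxxxxxxxxxxxxxxxxxxxxxxxxxxxxxxxxxxxxxxxxxxxxxx
387 xxxxxxxxxxxxxxxxxxxxxxxxxxxxxxxxxxxxxxxxxxxxxxxxxxxxxxxx
396 xxxxxxxxxxxxxxxxxxxxxxxxxxxxxxxxxxxxxxxxxxxxxxxxxxxxxxxx
```

Emit:
apply_moves([
  [-1,0,10,0,0,0.008,1],
  [-1,0,30,0,0,0.008,1],
  [-1,0,48,0,0,0.008,1],
  [-1,0,58,0,0,0.008,1],
  [-1,0,64,0,0,0.008,1],
  [-1,0,69,0,0,0.008,1],
  [-1,0,71,0,0,0.008,1],
  [-1,0,71,0,0,0.008,1],
])

```text
clock: 20.95
eef_pos: [0.5281, 0.0688, 0.1371]
eef_rot: [[-0.331, 0.944, 0.0], [0.944, 0.331, -0.0], [-0.0, 0.0, -1.0]]
ft_force: [-0.7, -1.1, -2.3]
gripper_width: 0.0181
grasp_force: 61.4
```

Emit:
apply_moves([
  [0,0,0.7,0,0,0,1],
  [0,0,1.4,0,0,0,1],
  [0,0,2,0,0,0,1],
  [0,0,2,0,0,0,1],
])

```text
clock: 21.28
eef_pos: [0.5281, 0.0687, 0.1354]
eef_rot: [[-0.331, 0.944, 0.001], [0.944, 0.331, 0.0], [-0.0, 0.001, -1.0]]
ft_force: [0.6, 1.0, -1.1]
gripper_width: 0.018
grasp_force: 61.4
```

Emit:
apply_moves([
  [0,0,0.7,0,0,0,1],
  [0,0,0.7,0,0,0,1],
  [0,0,0.7,0,0,0,0.8],
  [0,0,0.7,0,0,0,0.5],
  [0,0,0.7,0,0,0,0.3],
  [0,0,0.7,0,0,0,0.3],
  [0,0,-15,0,0,0,0.2],
  [0,0,-45,0,0,0,0.2],
  [0,0,-80,0,0,0,0.2],
  [0,0,-115,0,0,0,0.2],
  [0,0,-150,0,0,0,0.2],
  [0,0,-170,0,0,0,0.2],
])

```text
clock: 22.28
eef_pos: [0.529, 0.0688, 0.31]
eef_rot: [[-0.331, 0.944, 0.006], [0.944, 0.331, 0.0], [-0.002, 0.006, -1.0]]
ft_force: [0.1, -1.2, 0.3]
gripper_width: 0.0682
grasp_force: 0.0
```

Emit:
apply_moves([
  [0,-30,0,0,0,0,0],
  [0,-55,0,0,0,0,0],
  [0,-60,0,0,0,0,0],
  [0,-60,0,0,0,0,0],
])

```text
clock: 22.62
eef_pos: [0.4705, 0.0486, 0.3052]
eef_rot: [[-0.33, 0.944, 0.001], [0.944, 0.33, 0.0], [-0.0, 0.001, -1.0]]
ft_force: [0.1, -0.6, 0.5]
gripper_width: 0.0855
grasp_force: 0.0
```

```bash
python3 - <<'E'
from h import *
from rig import bot
import pickle
s=bot.read_state();w=bot.get_image("wrist");t=bot.get_image("top");sc=bot.get_image("scene");pickle.dump((s,w,t,sc),open("w8.pkl","wb"))
print(s["clock"],s["eef_pos"])
O=np.array([.5273,.0702]);A=np.radians(19.4);X=np.array([np.cos(A),np.sin(A)]);Y=np.array([-np.sin(A),np.cos(A)])
V=cv2.cvtColor(w["color"],cv2.COLOR_BGR2HSV)
P=np.array([np.r_[O+y*Y,.124] for y in(-.12,-.113,0,.113,.12)]);print(proj(w,P,s).round(1).tolist())
# sample along caddy axis at z=.124 : saturation shows steel bands; across at several y
u=proj(w,[np.r_[O+y*Y,.124] for y in np.arange(-.13,.131,.002)],s).round().astype(int)
print([(int(round(y*1000)),int(V[b,a,1]),int(V[b,a,2])) for y,(a,b) in zip(np.arange(-.13,.131,.002),u) if abs(y)>.105 and 0<=b<400])
for y in(-.09,-.06,-.03,0,.03,.06,.09,.115):
    u=proj(w,[np.r_[O+x*X+y*Y,.124] for x in np.arange(-.024,.025,.002)],s).round().astype(int);print(y,[int(V[b,a,2]) if b<400 else -1 for a,b in u])
E
```

```text
22.6167 [0.47049046 0.04864426 0.30518189]
[[372.4, 277.8], [372.7, 272.6], [378.6, 178.5], [385.9, 59.5], [386.5, 51.1]]
[(-130, 95, 161), (-128, 104, 166), (-126, 92, 183), (-124, 91, 176), (-122, 105, 162), (-120, 106, 164), (-118, 30, 169), (-116, 18, 171), (-114, 97, 171), (-112, 107, 171), (-110, 107, 170), (-108, 107, 170), (-106, 106, 171), (106, 97, 239), (108, 97, 239), (110, 56, 222), (112, 9, 228), (114, 86, 239), (116, 94, 242), (118, 103, 204), (120, 99, 203), (122, 100, 203), (124, 98, 170), (126, 89, 132), (128, 93, 132), (130, 95, 151)]
-0.09 [150, 148, 145, 159, 181, 179, 168, 139, 177, 185, 183, 175, 178, 183, 185, 196, 189, 154, 152, 148, 144, 165, 183, 186, 132]
-0.06 [202, 199, 144, 142, 158, 165, 166, 135, 171, 181, 188, 190, 187, 184, 187, 195, 186, 181, 208, 201, 186, 143, 111, 119, 121]
-0.03 [227, 228, 229, 227, 227, 226, 192, 146, 164, 182, 195, 189, 188, 187, 188, 191, 197, 150, 141, 202, 200, 162, 136, 137, 125]
0 [175, 174, 175, 175, 181, 189, 182, 139, 167, 188, 195, 191, 190, 192, 188, 186, 241, 173, 176, 177, 172, 174, 131, 121, 122]
0.03 [188, 195, 203, 209, 216, 217, 213, 220, 240, 238, 243, 242, 239, 241, 239, 236, 241, 186, 224, 247, 244, 234, 113, 112, 111]
0.06 [168, 240, 238, 236, 235, 228, 138, 225, 242, 240, 239, 243, 241, 242, 240, 236, 241, 195, 183, 182, 202, 178, 127, 116, 110]
0.09 [208, 198, 196, 195, 187, 179, 192, 226, 243, 242, 241, 239, 236, 243, 240, 238, 241, 168, 143, 196, 196, 192, 150, 155, 148]
0.115 [157, 188, 186, 157, 183, 181, 159, 178, 242, 244, 242, 242, 241, 240, 236, 238, 243, 181, 186, 192, 207, 190, 162, 145, 144]
```

```bash
python3 - <<'E'
from rig import bot
print(bot.job_done())
E
```

```text
the job is handed in; nothing more can be done
None
```

I handed the job in at about 23 s: the spice jar, jam jar and shaker went into bays 1 to 3 in that order. The bar lies across both saddles about 3 mm right of centre by the last wrist picture; I judged its levelness and the jam jar's and shaker's final stance from measurements, as my picture views were used up.

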